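Set up the fold-down flap of the feeding station

TASK

Get the feeding station's fold-down flap ready for use: with the flap still up, pull both slide-out supports all the way out to their stops, then lower the flap by its bar handle under control, never letting it drop, until it lies level on the two supports, and let go. Leave the dish under it, the tub and the other things on the butcher block where they stand.

Things in the scene. Friction and masses are not known exactly. Their poses are not given: they have to be found in the camera images.
- station: Fixed plywood feeding station, 250 mm wide (its y), 160 deep (x). Origin: on the table under the middle of the flap's hinge, at the front face. Its -x points level out of its front, the way supports slide out and the flap comes down; +y is 'left'; z up. The front is turned partly aside from the robot. Behind the flap: open-topped compartment, side walls to 190 mm above the table, jars inside to 163.
- station_hinge (a point): Middle of the flap's hinge line, 100 mm above the table; the line runs along the station's y. The flap's wooden panel is 250 mm wide, 14 mm thick and ends 125 mm from the hinge; its outer face passes through the hinge line and, lowered, is the underside that lies on the supports' tops, 100 mm above the table.
- flap (a joint): Angle of the drop-front flap (rad). 0 = up, leaning back 0.35 from upright on a stop, kept there only by its weight; 0.35 = upright; 1.92 = level, lying on the pulled-out supports. It grows as the flap comes forward and down. With no support out it sags past level to 2.10. Mass 0.4 kg, give or take a quarter; light hinge friction: let go past upright, it falls.
- flap_bar (a point): Middle of the flap's handle: round steel bar, 12 mm thick, 120 mm long, parallel to the hinge and 170 mm from it along the panel, 7 mm inward of the outer face, 39 mm clear of the panel's edge, on posts 50 mm either side. Pinched from above, it turns in the grip. Flap up: 257 mm above the table, 65 mm behind the hinge line; level: 107 mm above the table, 170 mm in front of it.
- support_left (a joint): How far the left support (80 mm to the station's +y from its middle) is pulled out along the station's -x (m): 0 = in, 0.09 = fully out, at its stop. Slides with about 1.5 N of friction and stays where it is left. Starts between 0 and 0.025.
- support_right (a joint): The same for the right support (80 mm to the station's -y from its middle).
- support_left_pull (a point): Grasp point of the left support's pull: middle of its neck, 75 mm above the table, 45 mm ahead of the station's front when in; moves with the support. The neck is 16 mm wide (station y), 18 high, and runs 60 mm out from the front to a head 40 wide, 26 high and 14 thick, whose back is 15 mm beyond this point. Pinch the neck's two sides from above.
- support_right_pull (a point): The same for the right support.
- dish_mid (a point): Bystander, not to be moved: low blue ceramic dish, 84 mm across, 30 mm high, standing on the table beneath where the flap comes down, between the supports. This point is its centre, half-way up.
- tub_mid (a point): Bystander, not to be moved: clear plastic tub with a snapped-on lid, 138 x 98 x 70 mm, beside the station's left end. This point is its centre, half-way up.
- cork_tube_mid (a point): Bystander, not to be moved: cork bark tube standing upright, 80 mm across, 140 mm high. This point is its centre, half-way up.
- bottle_mid (a point): Bystander, not to be moved: white plastic bottle, 70 mm across, 190 mm high. This point is its centre, half-way up.
- mug_mid (a point): Bystander, not to be moved: white mug, 80 mm across, 90 mm high. This point is its centre, half-way up.
- jar_mid (a point): Bystander, not to be moved: glass jar with steel cap, 84 mm across, 110 mm high. This point is its centre, half-way up.
- brush_grip (a point): Bystander, not to be moved: a hand brush lying on the table, about 200 mm long. This point is the middle of its handle.

How it is judged:
By the outcome, as a careful person would: the job done as asked, in the order asked, and still so for the second after the job is handed in, with the robot touching nothing.
It also fails if it takes over 72 s, if anything falls off the work surface, if the arm or the gripper's body presses on something with over 40 N, if the wrist force passes 120 N, or if a joint passes its speed limit or range.

ROBOT

A 6-joint arm with a two-finger parallel gripper is mounted at the origin on the work surface. World frame = base frame: x ahead of the robot, y to its left, z up, the work surface at z = 0. Lengths are in m, angles in degrees, forces in N, time in s.
With the tool pointing down it reaches from about 0.4 to 0.825 m from the base axis. Payload 7 kg.
Tool frame: the origin (TCP) lies at the very end of the fingers, on their centre line; the grasp point (between the pads) lies 19 mm behind it; z points along the fingers, y is the line along which they close (so a half turn about z gives the same grasp; the last joint's range is limited). The gripper opens to 88 mm and grips with 3 to 60 N. Pads are 19 mm wide; open, the fingers measure 130 mm over their backs; the gripper's body (78 mm by 193 mm) begins 47 mm behind the grasp point.
Start: joints at [-53.91, 20.546, 0.682, 0, -70.136, -16.507], TCP at [0.226, -0.636, 0.227] pointing down, gripper open.
Joint ranges: [-176.03, 176.03], [-82.01, 121.73], [-58.28, 71.71], [-173.87, 95.51], [-174.79, -0.11], [-173.66, 173.66]. Speed limits (degrees/s): [136.94, 136.94, 172.46, 180, 180, 180].

INTERFACE

Orientations are given as [roll, pitch, yaw] about the fixed x, y, z axes, in that order (R = Rz(yaw) Ry(pitch) Rx(roll)).
In Python, from plant import ctrl gives the robot as it stands.
- The arm moves only by the tool carry_out, never from a script. Its argument "deltas" is a list that holds one entry, the list of rows, each a list of 5 numbers: the shift along the tool's x, y, z scaled (see below), then the turn about the tool's z scaled (see below), then the opening, from -1 (shut) to 1 (fully open). A call has 1 to 5 rows; each row is the pose to reach, as a shift and turn from the pose commanded when the call began, along the tool's axes at that moment, turning the shorter way round; what a row does not reach only later rows make up. The controller multiplies each number of a shift by 20 cm and each number of a turn by 2 pi rad. A row lasts 1/10 s, in which the tool goes at most 50 mm and 8.59 degrees, less where a joint would pass 70% of its speed; a pose out of reach is approached as far as the arm can. A call with a number of a shift or a turn outside -1 to 1 is refused whole. A call with a gripper value outside its range is refused whole. The fingers move at their own pace and stop on an object; the grip force is fixed at half the most. Time passes only in rows, so rows that repeat a pose let the fingers close. It gives the time, the measured TCP pose, the force, the opening and the grip force at its end, in the units of the state.
- ctrl.get_obs(): the state, without advancing time (a new reading comes with each control period).
- ctrl.snapshot(name): name is "side" or "top" or "wrist"; returns a dict with "color" (480x640x3 uint8, red, green, blue), "camera_matrix" (3x3 intrinsics, pixels), "R" (3x3) and "t" (3): a world point X has camera coordinates R X + t. Camera axes: x right, y down, z forward; pixel columns grow to the right and rows downward; lengths in m; the calibration is good to about 2 mm. The wrist camera is an equidistant fisheye: a pixel r from the principal point sees the ray r / f radians off the axis. A picture is of the moment at which its call begins. There is no depth.
- ctrl.close_job(): hands the job in; it is judged then, once.
Trained networks look in a picture, given as the dict that the camera call returned (one of the last four; its "shot" number tells which), for a name from the list of things; names that differ only in an ending like _2 or _b are one class to them, and where a whole thing is asked for, a point or a joint stands for the part that bears it (a point fixed in the world has none). Each returns a list of dicts, best first, with "p" (0 to 1); they miss things now and then, are a little off and sometimes report something else, mostly with a low value. They report only what shows in the picture. A call takes as long as a camera call.
- ctrl.search_frame(picture, name): "centre" ([column, row] in pixels, amid what is visible of it).
- ctrl.silhouettes(picture, name): "mask" (480x640 bool, what is visible of it) and "centre" ([column, row] in pixels, amid what is visible of it).
- ctrl.spot_point(picture, name): "centre" ([column, row] in pixels: a listed point, or the origin of a listed thing).
The state is a dict: "clock": time; "joint_pos": joint angles; "qvel": joint speeds; "tau": joint torques, N m; "tool_pos": TCP position; "orientation": TCP orientation; "force": force on the tool from outside, world axes, zero at the start; "moment": the same for the moment, N m; "opening": finger opening in m; "gripper_force": force on a finger pad.
Only numpy, scipy, OpenCV 4.12 (cv2) and the standard library are available. Lean on these libraries where they do the work, as an engineer would, in place of code of your own. Each camera call takes 0.05 s, during which the arm holds its last target. There are 200 camera calls.

## Working session

There is one attempt and no reset: what is moved stays moved. The work goes in short steps, Python scripts to look and compute and a tool call to move; the robot and the scene stay as the last step left them, time stands still between calls to the robot, and variables do not carry over. Pictures are saved under pics/ and viewed, at most 10 in all, crops included, and the job is handed in when it is done.

Besides the shell and the picture viewer there is one more tool, called by a JSON object that holds its "api" and its "payload", one argument or row to a line. carry_out: Moves the arm, as the interface text tells. Its arguments: {"type":"object","properties":{"deltas":{"type":"array"}},"required":["deltas"]}

```bash
mkdir -p pics; ls
cat > h.py <<'E'
import numpy as np,cv2
from plant import ctrl
from scipy.spatial.transform import Rotation as Ro
def snap(n,f=None):
    s=ctrl.snapshot(n)
    if f: cv2.imwrite('pics/'+f,cv2.cvtColor(s['color'],cv2.COLOR_RGB2BGR))
    return s
def ray(s,px):
    K=np.array(s['camera_matrix']);R=np.array(s['R']);t=np.array(s['t'])
    d=np.array([(px[0]-K[0,2])/K[0,0],(px[1]-K[1,2])/K[1,1]])
    if s.get('wrist'):
        r=np.linalg.norm(d);v=np.array([*(d/r*np.sin(r)),np.cos(r)]) if r>1e-9 else np.array([0,0,1.])
    else: v=np.array([*d,1.])
    v=R.T@v
    return -R.T@t,v/np.linalg.norm(v)
def tri(obs):
    A=0;b=0
    P=[ray(s,p) for s,p in obs]
    for c,v in P:
        M=np.eye(3)-np.outer(v,v);A=A+M;b=b+M@c
    X=np.linalg.solve(A,b)
    return X,[float(np.linalg.norm(np.cross(v,X-c))) for c,v in P]
E
python3 - <<'E'
from h import *
S={n:snap(n,n+'0.png') for n in('side','top','wrist')}
S['wrist']['wrist']=1
np.set_printoptions(precision=4,suppress=True)
for k in S: print(k,-np.array(S[k]['R']).T@S[k]['t'],np.array(S[k]['R'])[2],S[k]['camera_matrix'][0][0],[q for q in S[k] if q!='color'])
for n in 'station station_hinge flap_bar support_left_pull support_right_pull dish_mid tub_mid cork_tube_mid bottle_mid mug_mid jar_mid brush_grip'.split():
    o=[]
    for k in S:
        r=ctrl.spot_point(S[k],n)
        for q in r[:2]: print(n,k,np.round(q['centre'],1),round(q['p'],2))
        if r and r[0]['p']>.4: o.append((S[k],r[0]['centre']))
    if len(o)>1: print('   ',*tri(o))
print(ctrl.get_obs())
E
```

```text
pics
side [-0.1408  0.5479  1.2532] [ 0.4334 -0.465  -0.772 ] 615.2352229720037 ['camera_matrix', 'R', 't', 'shot']
top [ 0.2968 -0.1303  1.4668] [ 0.1294  0.0182 -0.9914] 594.5455203807621 ['camera_matrix', 'R', 't', 'shot']
wrist [ 0.1496 -0.6626  0.3837] [ 0.283   0.1034 -0.9535] 371.64829954431775 ['camera_matrix', 'R', 't', 'shot', 'wrist']
station side [218.9 305.3] 0.71
station side [187.  264.7] 0.51
station top [229.5 194.6] 0.79
station top [264.3 197.8] 0.72
    [0.5936 0.1206 0.0069] [0.0026907284256773617, 0.0026907284256774]
station_hinge side [213.7 282.4] 0.76
station_hinge side [383.7 228.3] 0.24
station_hinge top [223.9 182. ] 0.85
    [0.6036 0.1185 0.0915] [0.0010198980949417222, 0.0010198980949415368]
flap_bar side [199.6 264.5] 0.71
flap_bar side [214.  283.8] 0.71
flap_bar top [187.7 186. ] 0.66
    [0.5591 0.1663 0.2468] [0.0006517041050937701, 0.0006517041050939758]
support_left_pull side [255.1 270.5] 0.55
support_left_pull side [449.2 271.3] 0.22
support_left_pull top [265.9 196.1] 0.9
    [0.5753 0.0195 0.0669] [0.0025133260884628063, 0.00251332608846273]

[... 925 characters left out ...]
64  -0.3749  0.2179] [0.07691522444210266, 0.07691522444210279]
brush_grip side [448.1 269.5] 0.8
brush_grip top [413.7 333.5] 0.59
    [ 0.2579 -0.3425  0.0081] [0.0006960582479645757, 0.0006960582479644059]
{'clock': 1.95, 'joint_pos': array([-53.9093,  20.5461,   0.6837,   0.0005, -70.1345, -16.5089]), 'qvel': array([-0.0205, -0.0303,  0.0061,  0.0346,  0.0268,  0.0596]), 'tau': array([ -0.0007, -58.2361,  29.3288,   7.0021,   0.0125,  -0.    ]), 'tool_pos': array([ 0.2262, -0.636 ,  0.2266]), 'orientation': array([-179.9968,    0.0004, -160.418 ]), 'force': array([0.3754, 0.0095, 0.0413]), 'moment': array([-0.003 ,  0.0152, -0.0072]), 'gripper_force': 0.0, 'opening': 0.08756626975601156}
```

View pictures.

View pics/top0.png

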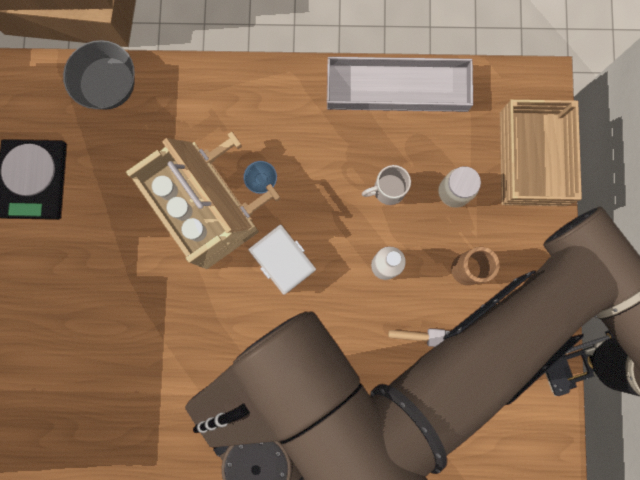

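View pics/side0.png

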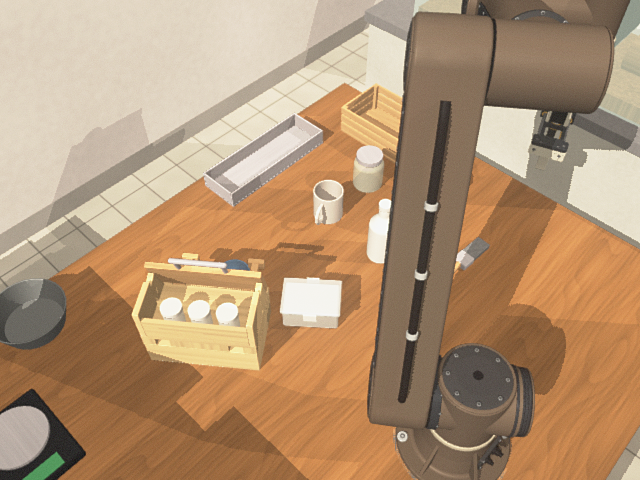

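The top view shows the station turned with its front up and to the right. The left pull's head is near (272,192), the right pull's near (235,140), the bar near (188,186), the dish at (259,177) and the tub at (282,260). The side view sees the station from behind. I'll bring the wrist camera round to the front.

```bash
cat >> h.py <<'E'
def plan(wps,cmd=None,lin=.048,rot=8.3):
    """wps: (pos,yaw,grip,rows or None). prints calls of <=5 rows"""
    if cmd is None:
        o=ctrl.get_obs();cmd=(o['tool_pos'],o['orientation'][2])
    p,y=np.array(cmd[0],float),float(cmd[1]);L=[]
    for q,yw,g,n in wps:
        q=np.array(q,float);dy=(yw-y+180)%360-180
        m=max(1,int(np.ceil(np.linalg.norm(q-p)/lin)),int(np.ceil(abs(dy)/rot)));n=max(n or 0,m)
        for i in range(1,n+1): L.append((p+(q-p)*i/n,y+dy*i/n,g))
        p,y=q,y+dy
    cp,cy=np.array(cmd[0],float),float(cmd[1])
    for i in range(0,len(L),5):
        rows=[];a=np.radians(cy)
        for q,yw,g in L[i:i+5]:
            d=q-cp
            s=np.array([d[0]*np.cos(a)+d[1]*np.sin(a),d[0]*np.sin(a)-d[1]*np.cos(a),-d[2]])/.2
            rows.append([round(float(v),3)+0 for v in s]+[round(-(yw-cy)/360,4),g])
        print(rows)
        r=rows[-1];s=np.array(r[:3])*.2
        cp=cp+[s[0]*np.cos(a)+s[1]*np.sin(a),s[0]*np.sin(a)-s[1]*np.cos(a),-s[2]];cy-=r[3]*360
    print('cmd',np.round(cp,4).tolist(),round(cy,2),'rows',len(L))
E
python3 - <<'E'
from h import *
plan([((.66,.02,.35),-57,1,None)])
E
```

```text
[[-0.185, 0.139, -0.036, -0.0169, 1], [-0.37, 0.278, -0.073, -0.0338, 1], [-0.555, 0.417, -0.109, -0.0507, 1], [-0.739, 0.556, -0.145, -0.0676, 1], [-0.924, 0.695, -0.182, -0.0845, 1]]
[[-0.23, 0.026, -0.036, -0.0169, 1], [-0.46, 0.052, -0.072, -0.0338, 1], [-0.69, 0.079, -0.108, -0.0507, 1], [-0.919, 0.105, -0.145, -0.0676, 1], [-1.149, 0.131, -0.181, -0.0845, 1]]
[[-0.212, -0.094, -0.036, -0.0169, 1], [-0.423, -0.187, -0.073, -0.0338, 1], [-0.635, -0.281, -0.109, -0.0507, 1], [-0.846, -0.375, -0.145, -0.0676, 1], [-1.058, -0.468, -0.182, -0.0845, 1]]
[[-0.134, -0.188, -0.036, -0.0169, 1], [-0.269, -0.376, -0.072, -0.0338, 1]]
cmd [0.66, 0.0199, 0.35] -56.99 rows 17
```

```bash
sed -i 's/lin=.048/lin=.039/' h.py
python3 - <<'E'
from h import *
plan([((.66,.02,.35),-57,1,None)])
E
```

```text
[[-0.15, 0.113, -0.029, -0.0137, 1], [-0.299, 0.225, -0.059, -0.0274, 1], [-0.449, 0.338, -0.088, -0.041, 1], [-0.599, 0.45, -0.118, -0.0547, 1], [-0.748, 0.563, -0.147, -0.0684, 1]]
[[-0.183, 0.04, -0.029, -0.0137, 1], [-0.366, 0.079, -0.059, -0.0274, 1], [-0.549, 0.119, -0.088, -0.041, 1], [-0.732, 0.159, -0.117, -0.0547, 1], [-0.915, 0.199, -0.147, -0.0684, 1]]
[[-0.183, -0.039, -0.029, -0.0137, 1], [-0.366, -0.079, -0.059, -0.0274, 1], [-0.549, -0.119, -0.088, -0.041, 1], [-0.732, -0.159, -0.117, -0.0547, 1], [-0.915, -0.199, -0.147, -0.0684, 1]]
[[-0.149, -0.112, -0.029, -0.0137, 1], [-0.299, -0.225, -0.059, -0.0274, 1], [-0.449, -0.337, -0.088, -0.041, 1], [-0.598, -0.45, -0.117, -0.0547, 1], [-0.748, -0.562, -0.147, -0.0684, 1]]
[[-0.089, -0.165, -0.029, -0.0137, 1]]
cmd [0.66, 0.02, 0.35] -56.99 rows 21
```

{"api": "carry_out", "payload": {
  "deltas": [
    [[-0.15,0.113,-0.029,-0.0137,1],[-0.299,0.225,-0.059,-0.0274,1],[-0.449,0.338,-0.088,-0.041,1],[-0.599,0.45,-0.118,-0.0547,1],[-0.748,0.563,-0.147,-0.0684,1]]
  ]
}}

```text
clock: 2.45
tool_pos: [0.33, -0.4785, 0.2563]
orientation: [-180.0, 0.0, -135.6]
force: [1.7, -0.7, 0.2]
opening: 0.0875
gripper_force: 0.0
```

{"api": "carry_out", "payload": {
  "deltas": [
    [[-0.183,0.04,-0.029,-0.0137,1],[-0.366,0.079,-0.059,-0.0274,1],[-0.549,0.119,-0.088,-0.041,1],[-0.732,0.159,-0.117,-0.0547,1],[-0.915,0.199,-0.147,-0.0684,1]]
  ]
}}

```text
clock: 2.95
tool_pos: [0.4335, -0.3222, 0.2859]
orientation: [-180.0, 0.0, -111.0]
force: [1.0, -0.5, 0.2]
opening: 0.0876
gripper_force: 0.0
```

{"api": "carry_out", "payload": {
  "deltas": [
    [[-0.183,-0.039,-0.029,-0.0137,1],[-0.366,-0.079,-0.059,-0.0274,1],[-0.549,-0.119,-0.088,-0.041,1],[-0.732,-0.159,-0.117,-0.0547,1],[-0.915,-0.199,-0.147,-0.0684,1]]
  ]
}}

```text
clock: 3.45
tool_pos: [0.5367, -0.1659, 0.3153]
orientation: [-180.0, -0.0, -86.3]
force: [0.7, -0.2, -0.9]
opening: 0.0877
gripper_force: 0.0
```

{"api": "carry_out", "payload": {
  "deltas": [
    [[-0.149,-0.112,-0.029,-0.0137,1],[-0.299,-0.225,-0.059,-0.0274,1],[-0.449,-0.337,-0.088,-0.041,1],[-0.598,-0.45,-0.117,-0.0547,1],[-0.837,-0.727,-0.176,-0.0821,1]]
  ]
}}

```text
clock: 3.95
tool_pos: [0.6539, -0.0069, 0.3474]
orientation: [-179.9, -0.0, -58.0]
force: [1.4, -0.3, -0.3]
opening: 0.0881
gripper_force: 0.0
```

```bash
cat > look.py <<'E'
from h import *
import sys
np.set_printoptions(precision=4,suppress=True)
tag=sys.argv[1];o=ctrl.get_obs();print(o['clock'],o['tool_pos'],o['orientation'],o['force'],o['opening'])
W=snap('wrist',f'w{tag}.png');W['wrist']=1
S={'w':W}
for n in sys.argv[2:]:
    for k in S:
        r=ctrl.spot_point(S[k],n)
        for q in r[:2]:
            c,v=ray(S[k],q['centre'])
            z={'b':.257,'s':.075,'d':.015,'t':.035}.get(n[0],.1)
            if n=='station_hinge': z=.1
            X=c+v*(z-c[2])/v[2]
            print(n,np.round(q['centre'],1),round(q['p'],2),'at z',z,X, 'ray',c.round(4).tolist(),v.round(4).tolist())
E
python3 look.py 1 station_hinge flap_bar support_left_pull support_right_pull dish_mid tub_mid; python3 -c "
from h import *
"
```

```text
3.95 [ 0.6539 -0.0069  0.3474] [-179.9388   -0.0132  -58.0328] [ 1.3829 -0.2751 -0.3062] 0.08807859810806587
flap_bar [573.8 126.3] 0.31 at z 0.1 [ 0.4306 -0.2696  0.1   ] ray [0.6979, -0.0759, 0.5054] [-0.5113, -0.3704, -0.7755]
support_left_pull [360.5 247.8] 0.57 at z 0.075 [0.5726 0.0202 0.075 ] ray [0.6979, -0.0759, 0.5054] [-0.2735, 0.2097, -0.9388]
support_right_pull [233.  259.7] 0.56 at z 0.075 [0.699  0.1183 0.075 ] ray [0.6979, -0.0759, 0.5054] [0.0023, 0.4114, -0.9114]
dish_mid [309.1 225.6] 0.81 at z 0.015 [0.6331 0.0445 0.015 ] ray [0.6979, -0.0759, 0.5054] [-0.1274, 0.2365, -0.9632]
```

View pics/w1.png

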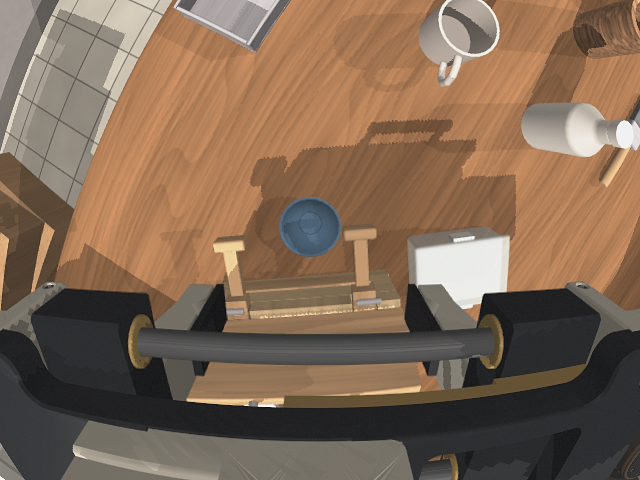

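The wrist view shows the left head at (360,233), the right head at (229,244), the dish at (310,227) and the tub at (458,270). I'll zoom in to get the station's yaw from the necks.

```bash
python3 -c "
import cv2
a=cv2.imread('pics/w1.png')[205:335,200:400];cv2.imwrite('pics/w1c.png',cv2.resize(a,None,fx=4,fy=4,interpolation=cv2.INTER_CUBIC))"
```

```text
(no output)
```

View pics/w1c.png

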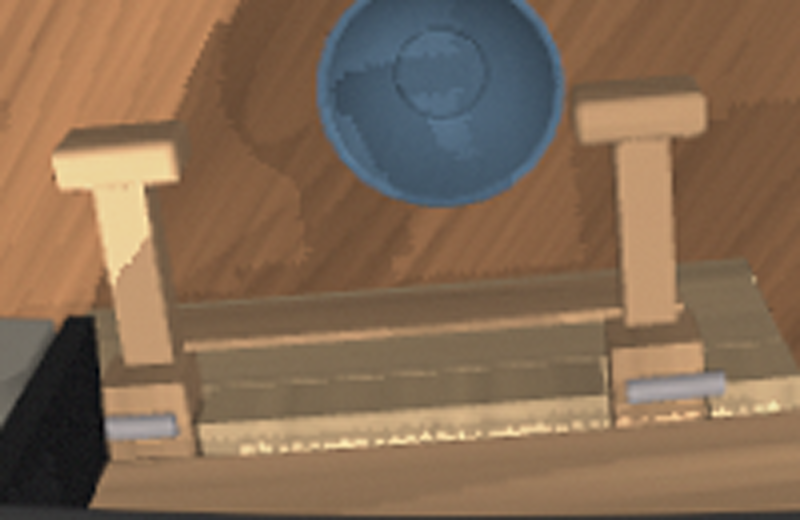

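Run:
```python
from h import *
W=snap('wrist');W['wrist']=1
def at(u,v,z):
    c,r=ray(W,(200+u/4,205+v/4));return (c+r*(z-c[2])/r[2])
for a,b,z in [((645,138),(650,322),.084),((122,185),(148,362),.084),((57,187),(178,182),.088),((578,140),(706,136),.088),((195,424),(605,396),.1)]:
    A,B=at(*a,z),at(*b,z);d=A-B;print(A.round(4),B.round(4),np.linalg.norm(d).round(4),np.degrees(np.arctan2(d[1],d[0])).round(1))
```

```text
[0.58   0.0073 0.084 ] [0.5447 0.0564 0.084 ] 0.0605 -54.3
[0.7067 0.1035 0.084 ] [0.6721 0.1526 0.084 ] 0.0601 -54.8
[0.7238 0.1133 0.088 ] [0.6923 0.0917 0.088 ] 0.0381 34.5
[0.5977 0.0175 0.088 ] [ 0.5659 -0.0037  0.088 ] 0.0382 33.6
[0.6506 0.1551 0.1   ] [0.5482 0.0792 0.1   ] 0.1275 36.6
```

```bash
cat >> h.py <<'E'
FY=-55.;ff=np.array([np.cos(np.radians(FY)),np.sin(np.radians(FY))]);ll=np.array([ff[1],-ff[0]])
def st(F,L,z): return np.array([*(F*ff+L*ll),z])
def inv(p): return float(np.dot(p[:2],ff)),float(np.dot(p[:2],ll))
E
python3 - <<'E'
from h import *
print(inv([.574,.0198]),inv([.699,.1183]),inv([.6036,.1185]),inv([.559,.166]))
plan([(st(.3155,-.4815,.14),-55,.05,None),(st(.3155,-.4815,.056),-55,.05,6)])
E
```

```text
(0.31301366398857844, -0.481550086861632) (0.3040242421699935, -0.640441371378334) (0.24914121973324593, -0.5624089816404344) (0.1846499885682622, -0.5531196811918201)
[[-0.053, 0.044, 0.172, -0.0015, 0.05], [-0.106, 0.087, 0.344, -0.0031, 0.05], [-0.159, 0.131, 0.516, -0.0046, 0.05], [-0.212, 0.175, 0.688, -0.0062, 0.05], [-0.265, 0.219, 0.86, -0.0077, 0.05]]
[[-0.055, 0.041, 0.173, -0.0016, 0.05], [-0.055, 0.041, 0.243, -0.0016, 0.05], [-0.055, 0.041, 0.313, -0.0016, 0.05], [-0.055, 0.041, 0.383, -0.0016, 0.05], [-0.055, 0.041, 0.453, -0.0016, 0.05]]
[[0.0, 0.0, 0.07, 0.0, 0.05], [0.0, 0.0, 0.14, 0.0, 0.05]]
cmd [0.5754, 0.0177, 0.0559] -54.99 rows 12
```

{"api": "carry_out", "payload": {
  "deltas": [
    [[-0.053,0.044,0.172,-0.0015,0.05],[-0.106,0.087,0.344,-0.0031,0.05],[-0.159,0.131,0.516,-0.0046,0.05],[-0.212,0.175,0.688,-0.0062,0.05],[-0.265,0.219,0.86,-0.0077,0.05]]
  ]
}}

```text
clock: 4.85
tool_pos: [0.5879, 0.0131, 0.1737]
orientation: [-179.9, -0.0, -55.6]
force: [1.3, 0.3, -0.5]
opening: 0.0533
gripper_force: 0.0
```

{"api": "carry_out", "payload": {
  "deltas": [
    [[-0.055,0.041,0.173,-0.0016,0.05],[-0.055,0.041,0.173,-0.0016,0.05]]
  ]
}}

```text
clock: 5.05
tool_pos: [0.5712, 0.0171, 0.1358]
orientation: [179.6, 0.2, -55.0]
force: [-0.4, -0.3, 0.0]
opening: 0.0465
gripper_force: 0.0
```

```bash
python3 look.py 2 support_left_pull support_right_pull
```

```text
5.05 [0.5712 0.0171 0.1358] [179.6113   0.1836 -54.995 ] [-0.4314 -0.2952  0.0261] 0.04654907612109359
support_left_pull [311.5 264.2] 0.91 at z 0.075 [0.571  0.0224 0.075 ] ray [0.6202, -0.0492, 0.2934] [-0.2095, 0.3048, -0.9291]
support_left_pull [ 87.4 266.8] 0.64 at z 0.075 [0.7021 0.1197 0.075 ] ray [0.6202, -0.0492, 0.2934] [0.2842, 0.5864, -0.7585]
support_right_pull [ 88.8 269.8] 0.62 at z 0.075 [0.7001 0.1211 0.075 ] ray [0.6202, -0.0492, 0.2934] [0.2771, 0.5909, -0.7576]
```

View pics/w2.png

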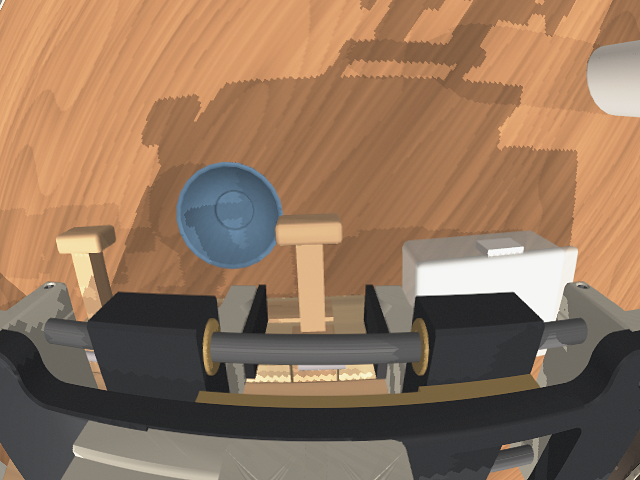

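The left neck sits centred between the fingers (head at (310,230), neck at x≈311, pads at 265 and 370), so I'll go down and grip.

{"api": "carry_out", "payload": {
  "deltas": [
    [[-0.003,0,0.1,0,0.05],[-0.006,0,0.21,0,0.05],[-0.01,0,0.32,0,0.05],[-0.01,0,0.42,0,0.05],[-0.01,0,0.42,0,-1]]
  ]
}}

```text
clock: 5.7
tool_pos: [0.575, 0.0196, 0.055]
orientation: [179.9, 0.0, -55.0]
force: [-0.9, -1.2, -0.8]
opening: 0.0421
gripper_force: 0.0
```

{"api": "carry_out", "payload": {
  "deltas": [
    [[0,0,0,0,-1],[0,0,0,0,-1],[0,0,0,0,-1],[0,0,0,0,-1]]
  ]
}}

```text
clock: 6.1
tool_pos: [0.5738, 0.019, 0.0569]
orientation: [179.9, -0.0, -54.9]
force: [-5.3, -3.4, 7.4]
opening: 0.0157
gripper_force: 30.0
```

{"api": "carry_out", "payload": {
  "deltas": [
    [[0.06,0,0,0,-1],[0.12,0,0,0,-1],[0.18,0,0,0,-1],[0.24,0,0,0,-1],[0.3,0,0,0,-1]]
  ]
}}

```text
clock: 6.6
tool_pos: [0.6103, -0.0293, 0.0569]
orientation: [-179.9, -0.0, -54.9]
force: [-0.5, 2.4, 4.7]
opening: 0.0161
gripper_force: 30.0
```

{"api": "carry_out", "payload": {
  "deltas": [
    [[0.02,0,0,0,-1],[0.04,0,0,0,-1],[0.06,0,0,0,-1]]
  ]
}}

```text
clock: 6.9
tool_pos: [0.6176, -0.039, 0.0569]
orientation: [-179.9, -0.1, -54.9]
force: [-0.6, 1.0, 5.0]
opening: 0.0158
gripper_force: 30.0
```

{"api": "carry_out", "payload": {
  "deltas": [
    [[0.015,0,0,0,-1],[0.03,0,0,0,-1],[0.03,0,0,0,-1]]
  ]
}}

```text
clock: 7.2
tool_pos: [0.619, -0.0409, 0.0568]
orientation: [-179.9, 0.2, -54.9]
force: [-11.6, 17.9, 13.6]
opening: 0.0159
gripper_force: 30.2
```

{"api": "carry_out", "payload": {
  "deltas": [
    [[0.01,0,0,0,-1],[0.01,0,0,0,-1],[-0.01,0,0,0,-1],[-0.01,0,0,0,0.05],[-0.01,0,0,0,0.05]]
  ]
}}

```text
clock: 7.7
tool_pos: [0.6169, -0.0422, 0.0553]
orientation: [179.9, 0.1, -54.9]
force: [-6.2, 1.3, 1.8]
opening: 0.0267
gripper_force: 2.5
```

{"api": "carry_out", "payload": {
  "deltas": [
    [[0,0,0,0,0.05],[0,0,0,0,0.05],[0,0,-0.1,0,0.05],[0,0,-0.25,0,0.05],[0,0,-0.42,0,0.05]]
  ]
}}

```text
clock: 8.2
tool_pos: [0.6183, -0.0428, 0.1396]
orientation: [179.9, 0.0, -55.0]
force: [1.2, -0.1, 0.3]
opening: 0.0457
gripper_force: 0.0
```

Run:
```python
from h import *
plan([(st(.305,-.6415,.14),-55,.05,None),(st(.305,-.6415,.14),-55,.05,1)])
print(ctrl.get_obs()['tool_pos'])
```

```text
[[-0.085, -0.16, 0.0, 0.0, 0.05], [-0.169, -0.319, -0.001, 0.0, 0.05], [-0.254, -0.479, -0.001, 0.0001, 0.05], [-0.338, -0.639, -0.002, 0.0001, 0.05], [-0.423, -0.798, -0.002, 0.0001, 0.05]]
[[0.0, 0.0, 0.0, 0.0, 0.05]]
cmd [0.7004, 0.1181, 0.14] -54.99 rows 6
[ 0.61828732 -0.04282561  0.13961434]
```

{"api": "carry_out", "payload": {
  "deltas": [
    [[-0.085,-0.16,0,0,0.05],[-0.169,-0.319,0,0,0.05],[-0.254,-0.479,0,0,0.05],[-0.338,-0.639,0,0,0.05],[-0.423,-0.798,0,0,0.05]]
  ]
}}

```text
clock: 8.7
tool_pos: [0.7016, 0.1196, 0.1396]
orientation: [-180.0, -0.0, -55.0]
force: [0.2, -0.1, 0.5]
opening: 0.0456
gripper_force: 0.0
```

{"api": "carry_out", "payload": {
  "deltas": [
    [[0,0,0,0,0.05],[0,0,0,0,0.05]]
  ]
}}

```text
clock: 8.9
tool_pos: [0.7008, 0.1192, 0.1388]
orientation: [180.0, 0.0, -54.9]
force: [0.2, -0.7, 0.5]
opening: 0.0462
gripper_force: 0.0
```

```bash
python3 look.py 3 support_left_pull support_right_pull
```

```text
8.9 [0.7008 0.1192 0.1388] [179.9718   0.0015 -54.8792] [ 0.2366 -0.7196  0.4977] 0.046171150307660065
support_left_pull [549.6 139.8] 0.67 at z 0.075 [ 0.619 -0.039  0.075] ray [0.7488, 0.0528, 0.2967] [-0.476, -0.3364, -0.8126]
support_right_pull [316.7 256.8] 0.9 at z 0.075 [0.7005 0.1195 0.075 ] ray [0.7488, 0.0528, 0.2967] [-0.2044, 0.282, -0.9374]
```

View pics/w3.png

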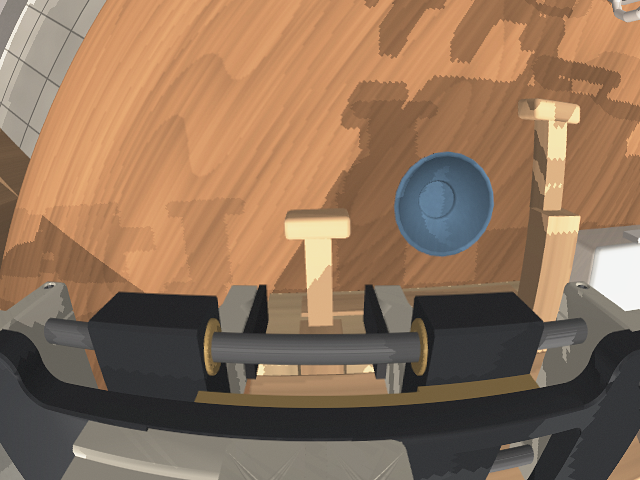

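The right neck (x≈318) lies centred between the pads, and the left support now stands out, its head at (550,110). I'll grip the right one.

{"api": "carry_out", "payload": {
  "deltas": [
    [[0,0,0.1,0,0.05],[0,0,0.21,0,0.05],[0,0,0.32,0,0.05],[0,0,0.415,0,0.05],[0,0,0.415,0,-1]]
  ]
}}

```text
clock: 9.55
tool_pos: [0.6984, 0.1171, 0.0538]
orientation: [179.7, 0.1, -55.0]
force: [-0.4, -0.7, -0.2]
opening: 0.0423
gripper_force: 0.0
```

{"api": "carry_out", "payload": {
  "deltas": [
    [[0,0,0,0,-1],[0,0,0,0,-1],[0,0,0,0,-1],[0,0,0,0,-1]]
  ]
}}

```text
clock: 9.95
tool_pos: [0.6997, 0.1178, 0.0579]
orientation: [179.9, -0.0, -54.9]
force: [-4.8, -4.0, 6.5]
opening: 0.0159
gripper_force: 30.0
```

{"api": "carry_out", "payload": {
  "deltas": [
    [[0.07,0,0,0,-1],[0.14,0,0,0,-1],[0.21,0,0,0,-1],[0.28,0,0,0,-1],[0.35,0,0,0,-1]]
  ]
}}

```text
clock: 10.45
tool_pos: [0.7423, 0.0614, 0.058]
orientation: [-179.8, -0.1, -54.9]
force: [0.4, 2.7, 4.5]
opening: 0.0157
gripper_force: 30.0
```

{"api": "carry_out", "payload": {
  "deltas": [
    [[0.02,0,0,0,-1],[0.035,0,0,0,-1],[0.05,0,0,0,-1]]
  ]
}}

```text
clock: 10.75
tool_pos: [0.7454, 0.0572, 0.0578]
orientation: [-179.9, 0.2, -54.9]
force: [-18.3, 26.3, 17.0]
opening: 0.0162
gripper_force: 30.0
```

{"api": "carry_out", "payload": {
  "deltas": [
    [[-0.02,0,0,0,-1],[-0.02,0,0,0,0.05],[-0.02,0,0,0,0.05],[-0.02,0,0,0,0.05],[-0.02,0,0,0,0.05]]
  ]
}}

```text
clock: 11.25
tool_pos: [0.7441, 0.0561, 0.0561]
orientation: [180.0, 0.0, -55.0]
force: [0.4, 0.4, -1.0]
opening: 0.042
gripper_force: 0.0
```

{"api": "carry_out", "payload": {
  "deltas": [
    [[0,0,-0.1,0,0.05],[0,0,-0.25,0,0.05],[0,0,-0.45,0,0.05],[0,0,-0.65,0,0.05],[0,0,-0.85,0,0.05]]
  ]
}}

```text
clock: 11.75
tool_pos: [0.7439, 0.0562, 0.2279]
orientation: [180.0, 0.0, -54.9]
force: [0.8, -0.2, 0.8]
opening: 0.0457
gripper_force: 0.0
```

```bash
sed -i 's/^FY=-55/FY=-53.5/' h.py
python3 - <<'E'
from h import *
h=np.array([.6036,.1185]);b=h-.065*ff;print(b,inv(h))
q=b+0.02*ff
plan([([*(h+.06*ff),.36],-143.5,.6,None)])
E
```

```text
Traceback (most recent call last):
  File "h.py", line 44
    FY=-53.5.;ff=np.array([np.cos(np.radians(FY)),np.sin(np.radians(FY))]);ll=np.array([ff[1],-ff[0]])
             ^
SyntaxError: invalid syntax
```

```bash
sed -i 's/^FY=-53.5\./FY=-53.5/' h.py
python3 - <<'E'
from h import *
h=np.array([.6036,.1185]);b=h-.065*ff;print(b,inv(h))
plan([([*(b-.06*ll),.34],-143.5,.6,None)])
E
```

```text
[0.56493652 0.1707507 ] (0.26377799609996944, -0.5556945012985863)
[[-0.09, 0.009, -0.051, 0.0224, 0.6], [-0.18, 0.019, -0.102, 0.0447, 0.6], [-0.27, 0.028, -0.153, 0.0671, 0.6], [-0.36, 0.038, -0.204, 0.0895, 0.6], [-0.45, 0.047, -0.255, 0.1118, 0.6]]
[[-0.063, 0.066, -0.051, 0.0224, 0.6], [-0.125, 0.131, -0.102, 0.0448, 0.6], [-0.188, 0.196, -0.153, 0.0671, 0.6], [-0.251, 0.262, -0.204, 0.0895, 0.6], [-0.313, 0.327, -0.255, 0.1119, 0.6]]
[[-0.006, 0.091, -0.051, 0.0223, 0.6]]
cmd [0.6131, 0.2065, 0.3401] -143.49 rows 11
```

{"api": "carry_out", "payload": {
  "deltas": [
    [[-0.09,0.009,-0.07,0.0224,0.6],[-0.18,0.019,-0.14,0.0447,0.6],[-0.27,0.028,-0.21,0.0671,0.6],[-0.36,0.038,-0.28,0.0895,0.6],[-0.45,0.047,-0.35,0.1118,0.6]]
  ]
}}

```text
clock: 12.25
tool_pos: [0.6842, 0.125, 0.2969]
orientation: [180.0, -0.0, -95.5]
force: [-0.5, 0.1, 0.1]
opening: 0.0695
gripper_force: 0.0
```

{"api": "carry_out", "payload": {
  "deltas": [
    [[-0.063,0.066,-0.05,0.0224,0.6],[-0.125,0.131,-0.1,0.0448,0.6],[-0.188,0.196,-0.15,0.0671,0.6],[-0.251,0.262,-0.21,0.0895,0.6],[-0.313,0.327,-0.21,0.1119,0.6]]
  ]
}}

```text
clock: 12.75
tool_pos: [0.6254, 0.1935, 0.3403]
orientation: [-179.9, 0.1, -135.8]
force: [0.4, 0.8, -1.0]
opening: 0.07
gripper_force: 0.0
```

{"api": "carry_out", "payload": {
  "deltas": [
    [[-0.006,0.091,0,0.0223,0.6],[-0.006,0.091,0,0.0223,0.6],[-0.006,0.091,0,0.0223,0.6]]
  ]
}}

```text
clock: 13.05
tool_pos: [0.6133, 0.2069, 0.3386]
orientation: [-180.0, 0.0, -143.3]
force: [-0.3, -0.3, -0.5]
opening: 0.0706
gripper_force: 0.0
```

```bash
python3 look.py 4 flap_bar station_hinge support_left_pull support_right_pull
```

```text
13.05 [0.6133 0.2069 0.3386] [-179.9953    0.0007 -143.2942] [-0.3327 -0.254  -0.5132] 0.07064986473938802
flap_bar [319.  153.8] 0.66 at z 0.1 [0.5704 0.1803 0.1   ] ray [0.5481, 0.1585, 0.4965] [0.0559, 0.0548, -0.9969]
station_hinge [256.6 142.4] 0.82 at z 0.1 [0.5997 0.1193 0.1   ] ray [0.5481, 0.1585, 0.4965] [0.1284, -0.0975, -0.9869]
support_left_pull [150.3  82. ] 0.59 at z 0.075 [ 0.616  -0.0343  0.075 ] ray [0.5481, 0.1585, 0.4965] [0.1447, -0.4116, -0.8998]
support_right_pull [155.9 210.8] 0.77 at z 0.075 [0.744  0.0587 0.075 ] ray [0.5481, 0.1585, 0.4965] [0.4119, -0.2101, -0.8867]
```

View pics/w4.png

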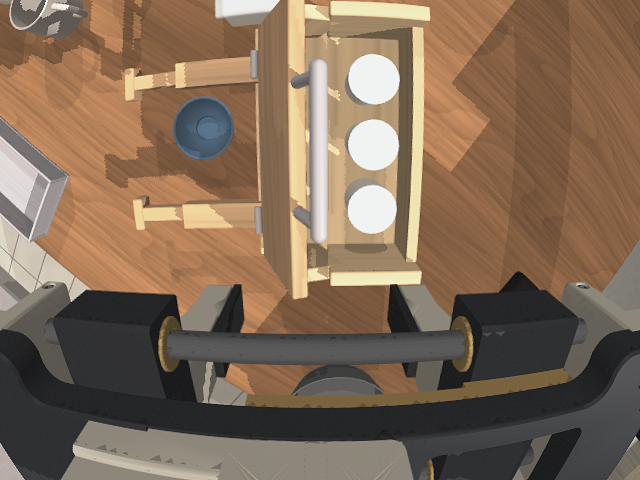

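Both supports are out (heads at (130,84) and (140,213)). The bar runs upright in the picture at x≈319, from row 60 to row 243. I'll move over it and grip.

Run:
```python
from h import *
plan([([.562,.1717,.30],-144,.3,None),([.562,.1717,.238],-144,.3,None)])
```

```text
[[0.155, 0.007, 0.096, 0.0007, 0.3], [0.31, 0.015, 0.191, 0.0015, 0.3], [0.31, 0.015, 0.346, 0.0015, 0.3], [0.31, 0.015, 0.501, 0.0015, 0.3]]
cmd [0.562, 0.1718, 0.2381] -144.0 rows 4
```

{"api": "carry_out", "payload": {
  "deltas": [
    [[0.155,0.007,0.05,0.0007,0.3],[0.31,0.015,0.1,0.0015,0.3],[0.31,0.015,0.19,0.0015,0.3],[0.31,0.015,0.19,0.0015,0.3]]
  ]
}}

```text
clock: 13.7
tool_pos: [0.5605, 0.1714, 0.2989]
orientation: [180.0, -0.1, -144.0]
force: [-0.5, -0.7, -0.2]
opening: 0.0574
gripper_force: 0.0
```

{"api": "carry_out", "payload": {
  "deltas": [
    [[0,0,0.08,0,0.3],[0,0,0.16,0,0.3],[0,0,0.24,0,0.3],[0,0,0.31,0,0.3],[0,0,0.31,0,0.3]]
  ]
}}

```text
clock: 14.2
tool_pos: [0.5612, 0.1721, 0.2366]
orientation: [180.0, -0.2, -144.0]
force: [-0.6, -0.2, -0.4]
opening: 0.057
gripper_force: 0.0
```

{"api": "carry_out", "payload": {
  "deltas": [
    [[0,0,0,0,-1],[0,0,0,0,-1],[0,0,0,0,-1],[0,0,0,0,-1],[0,0,0,0,-1]]
  ]
}}

```text
clock: 14.7
tool_pos: [0.5618, 0.1725, 0.2389]
orientation: [-180.0, 0.0, -144.0]
force: [-0.5, -0.5, -0.4]
opening: 0.0225
gripper_force: 0.0
```

{"api": "carry_out", "payload": {
  "deltas": [
    [[0,0,0,0,-1],[0,0,0,0,-1],[0,0,0,0,-1]]
  ]
}}

```text
clock: 15.0
tool_pos: [0.5624, 0.1714, 0.2388]
orientation: [-179.9, 0.0, -144.0]
force: [4.6, -4.2, -0.6]
opening: 0.0111
gripper_force: 30.0
```

```bash
cat > arc.py <<'E'
from h import *
import sys
def bar(a,h=(.6005,.1189),fy=-54.,z0=.1):
    p=a-.35;f=np.array([np.cos(np.radians(fy)),np.sin(np.radians(fy))])
    w=.17*np.sin(p)-.007*np.cos(p);u=.17*np.cos(p)+.007*np.sin(p)
    return np.array([*(np.array(h)+w*f),z0+u-.019])
if __name__=='__main__':
    A=np.linspace(0,1.92,41)[1:]
    plan([(bar(a),-144,-1,None) for a in A],cmd=((.5620,.1718,.2381),-144))
E
python3 arc.py
```

```text
[[0.0, -0.041, -0.016, -0.0, -1], [0.0, -0.08, -0.028, -0.0, -1], [0.0, -0.119, -0.039, -0.0, -1], [0.0, -0.159, -0.048, -0.0, -1], [0.0, -0.199, -0.056, -0.0, -1]]
[[0.0, -0.041, -0.005, -0.0, -1], [0.0, -0.081, -0.008, -0.0, -1], [0.0, -0.122, -0.009, -0.0, -1], [0.0, -0.163, -0.009, -0.0, -1], [0.0, -0.204, -0.006, -0.0, -1]]
[[0.0, -0.04, 0.005, -0.0, -1], [0.0, -0.08, 0.011, -0.0, -1], [0.0, -0.12, 0.02, -0.0, -1], [0.0, -0.16, 0.03, -0.0, -1], [0.0, -0.199, 0.042, -0.0, -1]]
[[0.0, -0.038, 0.014, -0.0, -1], [0.0, -0.076, 0.03, -0.0, -1], [0.0, -0.113, 0.048, -0.0, -1], [0.0, -0.148, 0.068, -0.0, -1], [0.0, -0.183, 0.089, -0.0, -1]]
[[0.0, -0.034, 0.023, -0.0, -1], [0.0, -0.067, 0.047, -0.0, -1], [0.0, -0.098, 0.073, -0.0, -1], [0.0, -0.129, 0.1, -0.0, -1], [0.0, -0.158, 0.129, -0.0, -1]]
[[0.0, -0.027, 0.03, -0.0, -1], [0.0, -0.053, 0.062, -0.0, -1], [0.0, -0.078, 0.095, -0.0, -1], [0.0, -0.1, 0.128, -0.0, -1], [0.0, -0.122, 0.163, -0.0, -1]]
[[0.0, -0.019, 0.036, -0.0, -1], [0.0, -0.037, 0.073, -0.0, -1], [0.0, -0.053, 0.111, -0.0, -1], [0.0, -0.067, 0.149, -0.0, -1], [0.0, -0.079, 0.188, -0.0, -1]]
[[0.0, -0.011, 0.039, -0.0, -1], [0.0, -0.019, 0.079, -0.0, -1], [0.0, -0.026, 0.12, -0.0, -1], [0.0, -0.03, 0.16, -0.0, -1], [0.0, -0.033, 0.201, -0.0, -1]]
cmd [0.7004, -0.0186, 0.0881] -144.0 rows 40
```

{"api": "carry_out", "payload": {
  "deltas": [
    [[0.0,-0.041,-0.016,0,-1],[0.0,-0.08,-0.028,0,-1],[0.0,-0.119,-0.039,0,-1],[0.0,-0.159,-0.048,0,-1],[0.0,-0.199,-0.056,0,-1]]
  ]
}}

```text
clock: 15.5
tool_pos: [0.586, 0.14, 0.2506]
orientation: [-180.0, 0.1, -144.0]
force: [-0.5, 3.9, 4.1]
opening: 0.0108
gripper_force: 30.0
```

{"api": "carry_out", "payload": {
  "deltas": [
    [[0.0,-0.041,-0.005,0,-1],[0.0,-0.081,-0.008,0,-1],[0.0,-0.122,-0.009,0,-1],[0.0,-0.163,-0.009,0,-1],[0.0,-0.204,-0.006,0,-1]]
  ]
}}

```text
clock: 16.0
tool_pos: [0.6102, 0.107, 0.2513]
orientation: [-180.0, 0.1, -144.0]
force: [3.8, 5.5, 1.3]
opening: 0.0108
gripper_force: 30.1
```

Forces stay small, so I'll continue along the arc.

{"api": "carry_out", "payload": {
  "deltas": [
    [[0.0,-0.04,0.005,0,-1],[0.0,-0.08,0.011,0,-1],[0.0,-0.12,0.02,0,-1],[0.0,-0.16,0.03,0,-1],[0.0,-0.199,0.042,0,-1]]
  ]
}}

```text
clock: 16.5
tool_pos: [0.6337, 0.0749, 0.2425]
orientation: [-180.0, 0.1, -144.0]
force: [4.3, 3.5, 2.3]
opening: 0.0108
gripper_force: 30.0
```

{"api": "carry_out", "payload": {
  "deltas": [
    [[0.0,-0.038,0.014,0,-1],[0.0,-0.076,0.03,0,-1],[0.0,-0.113,0.048,0,-1],[0.0,-0.148,0.068,0,-1],[0.0,-0.183,0.089,0,-1]]
  ]
}}

```text
clock: 17.0
tool_pos: [0.6554, 0.0452, 0.2247]
orientation: [-180.0, 0.1, -144.0]
force: [4.9, 5.7, 1.3]
opening: 0.0111
gripper_force: 30.0
```

{"api": "carry_out", "payload": {
  "deltas": [
    [[0.0,-0.034,0.023,0,-1],[0.0,-0.067,0.047,0,-1],[0.0,-0.098,0.073,0,-1],[0.0,-0.129,0.1,0,-1],[0.0,-0.158,0.129,0,-1]]
  ]
}}

```text
clock: 17.5
tool_pos: [0.674, 0.0198, 0.1988]
orientation: [-180.0, 0.1, -144.0]
force: [6.3, 5.2, 1.1]
opening: 0.0108
gripper_force: 30.0
```

{"api": "carry_out", "payload": {
  "deltas": [
    [[0.0,-0.027,0.03,0,-1],[0.0,-0.053,0.062,0,-1],[0.0,-0.078,0.095,0,-1],[0.0,-0.1,0.128,0,-1],[0.0,-0.122,0.163,0,-1]]
  ]
}}

```text
clock: 18.0
tool_pos: [0.6883, 0.0001, 0.1661]
orientation: [-180.0, 0.1, -144.0]
force: [5.0, 4.6, 0.6]
opening: 0.0112
gripper_force: 30.0
```

{"api": "carry_out", "payload": {
  "deltas": [
    [[0.0,-0.019,0.036,0,-1],[0.0,-0.037,0.073,0,-1],[0.0,-0.053,0.111,0,-1],[0.0,-0.067,0.149,0,-1],[0.0,-0.079,0.188,0,-1]]
  ]
}}

```text
clock: 18.5
tool_pos: [0.6976, -0.0128, 0.1285]
orientation: [-179.9, 0.1, -144.0]
force: [4.8, 4.2, 0.1]
opening: 0.0108
gripper_force: 30.0
```

{"api": "carry_out", "payload": {
  "deltas": [
    [[0.0,-0.011,0.039,0,-1],[0.0,-0.019,0.079,0,-1],[0.0,-0.026,0.12,0,-1]]
  ]
}}

```text
clock: 18.8
tool_pos: [0.7005, -0.017, 0.1044]
orientation: [-179.9, 0.1, -144.0]
force: [5.4, 4.7, 0.6]
opening: 0.0111
gripper_force: 30.0
```

Last 16 mm, slowly.

{"api": "carry_out", "payload": {
  "deltas": [
    [[0.0,-0.002,0.02,0,-1],[0.0,-0.004,0.04,0,-1],[0.0,-0.006,0.055,0,-1],[0.0,-0.006,0.07,0,-1]]
  ]
}}

```text
clock: 19.2
tool_pos: [0.7012, -0.0181, 0.0906]
orientation: [-179.9, 0.1, -144.0]
force: [6.1, 3.2, 0.7]
opening: 0.0112
gripper_force: 30.0
```

{"api": "carry_out", "payload": {
  "deltas": [
    [[0.0,0,0.008,0,-1],[0.0,0,0.012,0,-1],[0.0,0,0.012,0,-1]]
  ]
}}

```text
clock: 19.5
tool_pos: [0.7012, -0.0182, 0.0883]
orientation: [-179.9, 0.1, -144.0]
force: [5.7, 2.7, -0.7]
opening: 0.0108
gripper_force: 30.0
```

{"api": "carry_out", "payload": {
  "deltas": [
    [[0.0,0,0.005,0,-1],[0.0,0,0.01,0,-1],[0.0,0,0.01,0,-1]]
  ]
}}

```text
clock: 19.8
tool_pos: [0.7013, -0.0182, 0.0879]
orientation: [-179.9, 0.1, -144.0]
force: [1.2, 4.8, 8.6]
opening: 0.0109
gripper_force: 30.0
```

{"api": "carry_out", "payload": {
  "deltas": [
    [[0.0,0,0.005,0,-1],[0.0,0,0.005,0,-1],[0.0,0,0.005,0,-1]]
  ]
}}

```text
clock: 20.1
tool_pos: [0.7014, -0.0182, 0.0877]
orientation: [-179.9, 0.1, -143.9]
force: [-1.5, 4.0, 13.8]
opening: 0.0111
gripper_force: 30.0
```

{"api": "carry_out", "payload": {
  "deltas": [
    [[0.0,0,-0.01,0,-1],[0.0,0,-0.01,0,-0.4],[0.0,0,-0.01,0,-0.4],[0.0,0,-0.01,0,-0.4],[0.0,0,-0.01,0,-0.4]]
  ]
}}

```text
clock: 20.6
tool_pos: [0.6992, -0.0185, 0.0866]
orientation: [180.0, -0.1, -144.0]
force: [0.1, 0.6, -0.2]
opening: 0.0261
gripper_force: 0.0
```

{"api": "carry_out", "payload": {
  "deltas": [
    [[0.0,0,0,0,-0.4],[0.0,0,-0.08,0,-0.4],[0.0,0,-0.2,0,-0.4],[0.0,0,-0.4,0,-0.4],[0.0,0,-0.6,0,-0.4]]
  ]
}}

```text
clock: 21.1
tool_pos: [0.6992, -0.0181, 0.2079]
orientation: [180.0, -0.1, -144.0]
force: [0.4, -0.5, -0.3]
opening: 0.0264
gripper_force: 0.0
```

{"api": "carry_out", "payload": {
  "deltas": [
    [[-0.1,-0.1,-0.2,0,-0.4],[-0.2,-0.2,-0.4,0,-0.4],[-0.3,-0.3,-0.6,0,-0.4],[-0.3,-0.3,-0.6,0,-0.4]]
  ]
}}

```text
clock: 21.5
tool_pos: [0.7879, -0.0323, 0.3335]
orientation: [-179.6, 0.4, -144.1]
force: [0.0, 0.7, 0.4]
opening: 0.0264
gripper_force: 0.0
```

Run:
```python
from h import *
print(ctrl.get_obs()['clock']);a=snap('top')['color'];b=snap('wrist')['color']
im=np.hstack([a[60:360,50:450],cv2.resize(b,(400,300))]);cv2.imwrite('pics/f.png',im[:,:,::-1])
```

```text
21.5
```

View pics/f.png

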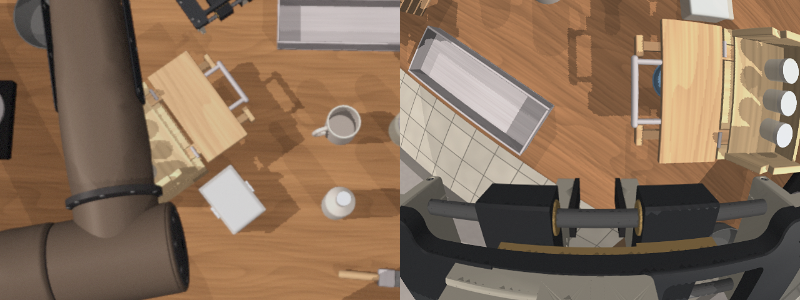

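The flap lies level with both support heads showing beyond its edge, and the tub and the other things stand where they did. One quick check that the supports are still at their stops.

```bash
python3 look.py 6 support_left_pull support_right_pull flap_bar dish_mid
```

```text
21.6 [ 0.7844 -0.0313  0.3274] [-179.9939    0.0548 -144.0376] [ 0.3022  0.3311 -1.5802] 0.02633068074470044
support_left_pull [401.5  73. ] 0.72 at z 0.075 [ 0.6137 -0.038   0.075 ] ray [0.7185, -0.0789, 0.4853] [-0.2464, 0.0962, -0.9644]
support_right_pull [397.3 217.4] 0.98 at z 0.075 [0.7468 0.0594 0.075 ] ray [0.7185, -0.0789, 0.4853] [0.0651, 0.3186, -0.9456]
flap_bar [373.2 147.2] 0.65 at z 0.1 [ 0.7014 -0.0168  0.1   ] ray [0.7185, -0.0789, 0.4853] [-0.0438, 0.1588, -0.9863]
```

Both supports are unchanged to within 2–4 mm. I'll hand it in.

```bash
python3 -c "
from plant import ctrl
print(ctrl.close_job())"
```

```text
the job is handed in; nothing more can be done
None
```

The job is handed in: both supports were pulled out to their stops, then the flap was lowered under control until it lay level on them and let go, at about 21.6 s; nothing else was seen to move, though the dish lies under the flap and I couldn't confirm its position at the end.

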